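# Seat the toppled corn-sheller rotor on its splined shaft and hold it down

## Robot

A 6-joint arm with a two-finger parallel gripper is mounted at the origin on the work surface. World frame = base frame: x ahead of the robot, y to its left, z up, the work surface at z = 0. Lengths are in mm, angles in rad, forces in N, time in s.
With the tool pointing down it reaches from about 350 to 775 mm from the base axis. Payload 7.3 kg.
Tool frame: the origin (TCP) lies midway between the tips of the shut fingers; the grasp point (between the pads) lies 19 mm behind it; x points along the fingers, y is the direction in which the jaws open and shut, and the axes are right-handed (so a half turn about x gives the same grasp; the last joint's range is limited). The gripper opens to 92 mm and grips with 3 to 60 N. Pads are 19 mm wide; open, the fingers measure 130 mm over their backs; the gripper's body (75 mm by 190 mm) begins 47 mm behind the grasp point.
Start: joints at [1.171, 0.342, 1.524, -0, 1.275, -0.146], TCP at [131.804, 508.208, 194.541] pointing down, gripper open.
Joint ranges: [-2.53, 2.53], [-0.77, 2.02], [0.04, 2.7], [-1, 4.14], [0.28, 2.66], [-3.11, 3.11]. Speed limits (rad/s): [2.57, 2.57, 3.14, 3.14, 3.14, 3.14].

## Interface

Orientations are given as [roll, pitch, yaw] about the fixed x, y, z axes, in that order (R = Rz(yaw) Ry(pitch) Rx(roll)).
In Python, from plant import get_obs, capture, close_job gives the robot as it stands. The module is installed in compiled form; this text tells all that it offers.
- The arm moves only by the tool send_rows, never from a script. Its argument "moves" is a list of rows, each a list of 4 numbers: the shift along the tool's x, y, z in mm, then the turn about the tool's x in degrees. In form: [[tx, ty, tz, yaw], ...]. A call has 1 to 8 rows; each row shifts and turns the commanded pose from where the row before left it, along the tool's axes as they then stand; what a row does not reach is not made up. A row lasts 1/8 s, in which the tool goes at most 62.5 mm and 10.7 degrees, less where a joint would pass 70% of its speed; a pose out of reach is approached as far as the arm can. A call with a gripper value outside its range is refused whole. "hand" is the opening, from 0 (shut) to 1 (fully open), set as the call begins (left out, the last holds). The fingers move at their own pace and stop on an object; the grip force is fixed at half the most. Time passes only in rows, so rows that do not move let the fingers close. It gives the time, the measured TCP pose, the force and the opening at its end, in the units of the state.
- get_obs(): the state, without advancing time (a new reading comes with each control period).
- capture(name): name is "scene" or "top"; returns a dict with "image" (420x560x3 uint8, red, green, blue), "K" (3x3 intrinsics, pixels), "dist" ([k1, k2, p1, p2, k3] as OpenCV has them; the pictures are not rectified), "position" and "attitude" of the camera in the world. Camera axes: x right, y down, z forward; pixel columns grow to the right and rows downward; lengths in mm; the calibration is good to about 2 mm. A picture is of the moment at which its call begins. There is no depth.
- close_job(): hands the job in, once; it reports no verdict.
The state is a dict: "time": time; "joint_positions": joint angles; "dq": joint speeds; "tau": joint torques, N m; "tool_pos": TCP position; "tcp_rot": TCP orientation; "contact_force": force on the tool from outside, world axes, zero at the start; "moment": the same for the moment, N m; "grip_width": finger opening in mm.
Only numpy, scipy, OpenCV 4.12 (cv2) and the standard library are available. Lean on these libraries where they do the work, as an engineer would, in place of code of your own. Each camera call takes 0.05 s, during which the arm holds its last target. There are 200 camera calls.

## Task

The rotor of the corn sheller (yellow fins, orange grip) has toppled over: stand it upright on the table, then lift it over the green drive base, turn it until its cross-shaped bore meshes with the cross-shaped shaft, and slide it down. Push the sprung red collar all the way down with it and finish like that, with the gripper still on the rotor, keeping it pressed fully home so that the locking pin can be fitted. Leave the jar and the corn ear where they are.

Things in the scene. Friction and masses are not known exactly. Their poses are not given: they have to be found in the camera images.
- rotor_center (a point): Centre (half-way up, on the axis) of the loose rotor, about 0.32 kg, 100 mm tall. Its z axis runs from the open bore end to the orange grip end. It starts lying on two fins and a grip edge, grip end away from the robot and lower (z axis 105 degrees from vertical). Bottom-heavy: it stands on its bore end, and falls upright by itself once tilted less than about 45 degrees from vertical.
- rotor_grip (a point): Centre of the rotor's orange grip, a block 30 x 30 mm and 28 mm tall at its top end, 36 mm above rotor_center along z (86 mm above the underside). Its flat faces look along x and y of this point, same axes as rotor_center. Below it a steel neck 18 mm thick.
- rotor: The rotor, same axes, origin at the centre of its underside, the mouth of the bore. Aluminium hub 36 mm square, 36 tall; cross-shaped bore 31 deep, slots 9 wide, 25 end to end. Four yellow fins 6 thick, 28 tall, reaching out to 45 mm radius, in line with the slots. Fins and slots lie on the diagonals, 45 degrees from x and y, so all repeats every 90 degrees.
- shaft_top (a point): Centre of the top of the upright steel shaft on the fixed green base (220 x 200 mm, deck 65 mm above the table); top 40 mm above deck. A cross of two ribs 7 mm thick, 23 end to end, tapering to 4 by 19 over the top 7 mm. Ribs on the diagonals, 45 degrees from x and y: a rotor with its x along this x (or 90 degrees off) meshes. Stands at any angle, stiff to turn (1 N m).
- collar (a joint): Travel of the red sprung collar (ring, 48 mm outside, 30 inside) round the shaft's foot: 0 = up, its top 22 mm above the deck; 0.010 m = fully down on its stop, top 12 mm above the deck. The rotor's hub rests on it. The spring pushes up with 5 N at 0 and 10 N at 0.010, more than the rotor weighs, so it lifts the rotor if let go.
- jar_mid (a point): Middle of a jar with a brass lid, 64 mm across, 95 mm tall; to be left alone.
- ear_mid (a point): Middle of a purple ear of corn lying on the table, about 200 mm long and 80 mm wide over its husk leaves, 48 mm high; to be left alone.

How it is judged (in metres and radians):
On the way, in this order (a step that is already met when the one before it is completed fails the run):
1. the rotor stands upright on the table (angle between rotor_center's own z axis and vertical below 0.12 rad and height (world z) of rotor_center between 0.044 and 0.056 m), for 0.2 s.
2. the rotor is on the shaft with the splines meshed (horizontal distance between rotor and shaft_top below 0.004 m and z of rotor in the frame of shaft_top below -0.012 m and angle between rotor_center's own z axis and vertical below 0.12 rad and (angle between the x axis of rotor_center and the x axis of shaft_top, either way round below 0.14 rad or angle between the x axis of rotor_center and the y axis of shaft_top, either way round below 0.14 rad)), for 0.1 s.
At the end, for the whole second after the job is handed in: The rotor is meshed on the shaft (axes within 4 mm, tilt under 0.1 rad, splines within 0.14 rad), pressed down so that the collar is at least 8 of its 10 mm down, at rest, and the fingers are still on it with more than 3 N (value of joint collar above 0.008 m and horizontal distance between rotor and shaft_top below 0.004 m and z of rotor in the frame of shaft_top below -0.025 m and height (world z) of rotor above 0.07 m and angle between rotor_center's own z axis and vertical below 0.1 rad and (angle between the x axis of rotor_center and the x axis of shaft_top, either way round below 0.14 rad or angle between the x axis of rotor_center and the y axis of shaft_top, either way round below 0.14 rad) and contact force between the fingers and rotor above 3 N and linear speed of rotor below 0.02 m/s); the arm keeps its last pose, push and grip.
It fails at once if the jar is moved more than 30 mm (distance of jar_mid from where it was at the start of the episode above 0.03 m).
It fails at once if the corn ear is moved more than 30 mm (distance of ear_mid from where it was at the start of the episode above 0.03 m).
It also fails if it takes over 61 s, if anything falls off the work surface, if the arm or the gripper's body presses on something with over 40 N, if the wrist force passes 120 N, or if a joint passes its speed limit or range.

## Working session

There is one attempt and no reset: what is moved stays moved. The work goes in short steps, Python scripts to look and compute and a tool call to move; the robot and the scene stay as the last step left them, time stands still between calls to the robot, and variables do not carry over. Pictures are saved under pics/ and viewed, about 8 in all and at most 12, crops included, and the job is handed in when it is done.

Besides the shell and the picture viewer there is one more tool, called after "Emit:" as a command line: name --pt "numbers of a row" for each row, then --argument value for the rest. send_rows: Moves the arm, as the interface text tells. Its arguments: {"type":"object","properties":{"moves":{"type":"array","items":{"type":"array","items":{"type":"number"}}},"hand":{"type":"number"}},"required":["moves"]}

```bash
mkdir -p pics; cat > h.py <<'E'
import numpy as np, cv2
from scipy.spatial.transform import Rotation as R
from plant import get_obs, capture
def snap(n,f=None):
    c=capture(n)
    if f: cv2.imwrite('pics/'+f,c['image'][:,:,::-1])
    return c
def camR(c):
    a=np.array(c['attitude'],float)
    return a if a.shape==(3,3) else R.from_euler('xyz',a).as_matrix()
def ray(c,uv):
    p=cv2.undistortPoints(np.array([[uv]],float),np.array(c['K']),np.array(c['dist']))[0,0]
    d=camR(c)@np.array([p[0],p[1],1.]); return np.array(c['position'],float),d/np.linalg.norm(d)
def onz(c,uv,z):
    o,d=ray(c,uv); return o+d*(z-o[2])/d[2]
def proj(c,P):
    M=camR(c).T; t=-M@np.array(c['position'],float)
    return cv2.projectPoints(np.array(P,float).reshape(-1,3),cv2.Rodrigues(M)[0],t,np.array(c['K']),np.array(c['dist']))[0][:,0]
E
python3 - <<'E'
from h import *
a=snap('scene','s0.png');b=snap('top','t0.png')
for c in(a,b):print(c['position'],c['attitude'],c['K'])
print(get_obs())
E
```

```text
[1076.89082293  -97.55721658 1016.03253816] [-2.61092474 -0.01508125  1.44477191] [[522.30270418   0.         272.57846486]
 [  0.         522.30270418 221.55386083]
 [  0.           0.           1.        ]]
[487.28426367 -20.41870969 896.75106451] [-3.0449544   0.02141464 -1.5471895 ] [[457.36531245   0.         275.11385304]
 [  0.         457.36531245 213.65100344]
 [  0.           0.           1.        ]]
{'time': 0.1, 'joint_positions': array([ 1.17100091e+00,  3.42655912e-01,  1.52486888e+00, -2.98134597e-05,
        1.27539901e+00, -1.46014479e-01]), 'dq': array([-2.16197943e-05, -3.92073760e-04, -2.89518252e-03,  1.92703977e-03,
       -2.77257527e-03,  6.32384540e-04]), 'tau': array([ 2.04275493e-03, -4.32014287e+01, -2.44690937e+01,  7.19890511e-02,
        5.26491576e-02, -2.20265849e-05]), 'tool_pos': array([131.65459537, 507.82945914, 193.93136336]), 'tcp_rot': array([-1.69539601,  1.56946488, -1.94916825]), 'contact_force': array([ 0.42841609, -0.29004449,  1.256494  ]), 'moment': array([ 0.01541835, -0.00216305,  0.05365725]), 'grip_width': 92.0903725755747}
```

View pics/s0.png

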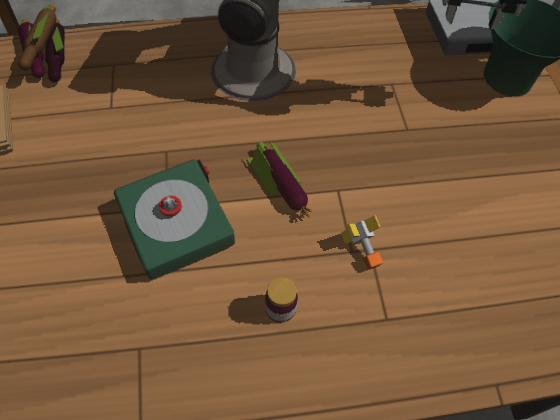

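View pics/t0.png

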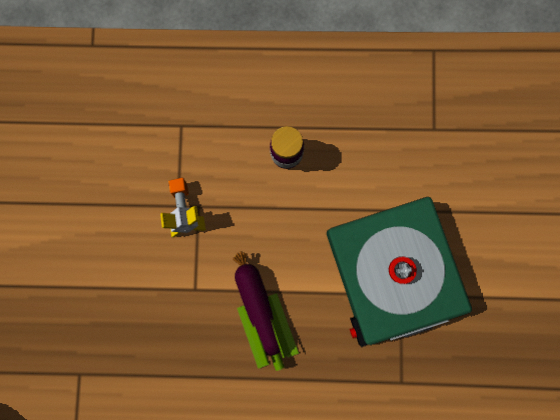

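The scene view shows the rotor at about (362,240), the base shaft at (170,206), the jar at (282,298) and the ear at (280,180). In the top view the orange grip is at (177,186), the hub at (183,218) and the shaft at (403,270).

```bash
python3 - <<'E'
from h import *
a=capture('scene');b=capture('top')
def cent(c,lo,hi,box):
    h=cv2.cvtColor(c['image'],cv2.COLOR_RGB2HSV);m=cv2.inRange(h,lo,hi)
    k=np.zeros_like(m);x0,y0,x1,y1=box;k[y0:y1,x0:x1]=m[y0:y1,x0:x1]
    n=np.argwhere(k)
    return n[:,::-1].mean(0),len(n),(n[:,::-1].min(0)+n[:,::-1].max(0))/2
def tri(u,v):
    o,d=ray(a,u);p,e=ray(b,v)
    s=np.linalg.lstsq(np.c_[d,-e],p-o,rcond=None)[0]
    return (o+s[0]*d+p+s[1]*e)/2,np.linalg.norm(o+s[0]*d-p-s[1]*e)
O=((4,190,120),(14,255,255))
ua=cent(a,*O,(340,210,400,280));ub=cent(b,*O,(150,165,220,240));print(ua,ub,tri(ua[0],ub[0]), onz(a,ua[0],22),onz(b,ub[0],22))
Rd=((0,150,90),(3,255,255))
va=cent(a,*Rd,(140,180,195,230));vb=cent(b,*Rd,(370,240,430,300));print('collar',va,vb,tri(va[2],vb[2]),onz(b,vb[2],87),onz(a,va[2],87))
print('jar',onz(b,(287,140),95),'ear',onz(b,(265,310),25))
print('hub',onz(b,(184,218),40))
M=R.from_euler('xyz',get_obs()['tcp_rot']).as_matrix();print(M.round(3))
t=b['image'][240:300,373:433];s=a['image'][180:230,140:200];g=b['image'][165:245,145:245]
f=lambda i,w,h:cv2.resize(i,(w,h),interpolation=cv2.INTER_CUBIC)
cv2.imwrite('pics/z0.png',np.hstack([f(t,300,300),f(g,375,300)])[:,:,::-1])
E
```

```text
(array([374.10067114, 259.18120805]), 149, array([374., 259.])) (array([175.875     , 184.91346154]), 208, array([176., 187.])) (array([622.02363434, 191.68977118,  31.24843377]), np.float64(0.3764746845479397)) [617.75931712 194.20883936  22.        ] [623.48511822 194.15160042  22.        ]
collar (array([171.23780488, 206.54268293]), 164, array([169.5, 205. ])) (array([400.97213622, 269.71826625]), 323, array([402., 270.])) (array([ 471.38850268, -225.43808541,   85.43338137]), np.float64(0.5901828403927745)) [ 471.47161832 -224.74304249   87.        ] [ 472.31000166 -225.51379564   87.        ]
jar [697.25497397 -19.53673761  95.        ] ear [389.44025439  14.92546785  25.        ]
hub [557.95825516 171.58414565  40.        ]
[[-0.     0.251  0.968]
 [-0.001  0.968 -0.251]
 [-1.    -0.001 -0.   ]]
```

View pics/z0.png

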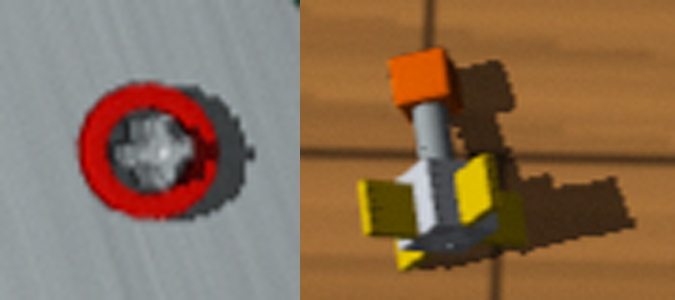

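```bash
python3 - <<'E'
from h import *
b=capture('top');a=capture('scene')
g=onz(b,(177,186.3),20);n=onz(b,(181.5,206.3),38);print(g,n,np.degrees(np.arctan2(*(g-n)[1::-1])))
im=b['image']
# rectify shaft top plane z=105 around the shaft, world axes: u=+x right, v=-y... 0.25mm/px
for c,nm in((b,'t'),(a,'s')):
    N=140;xs=np.linspace(-21,21,N);X,Y=np.meshgrid(xs,-xs)
    P=np.c_[(X+471.5).ravel(),(Y-225).ravel(),np.full(N*N,103.)]
    uv=proj(c,P).reshape(N,N,2).astype(np.float32)
    r=cv2.remap(c['image'],uv[...,0],uv[...,1],cv2.INTER_CUBIC)
    cv2.imwrite(f'pics/{nm}r.png',cv2.resize(r,(390,390))[:,:,::-1])
x=cv2.imread('pics/tr.png');y=cv2.imread('pics/sr.png');cv2.imwrite('pics/z1.png',np.hstack([x,y]))
print('pf',proj(b,[[471.5,-225,105]]),proj(a,[[471.5,-225,105]]))
E
```

```text
[621.12067003 192.33187267  20.        ] [580.26901923 177.73474225  38.        ] 19.662848034064734
pf [[404.84741379 270.26547268]] [[168.40579354 200.02432535]]
```

View pics/z1.png

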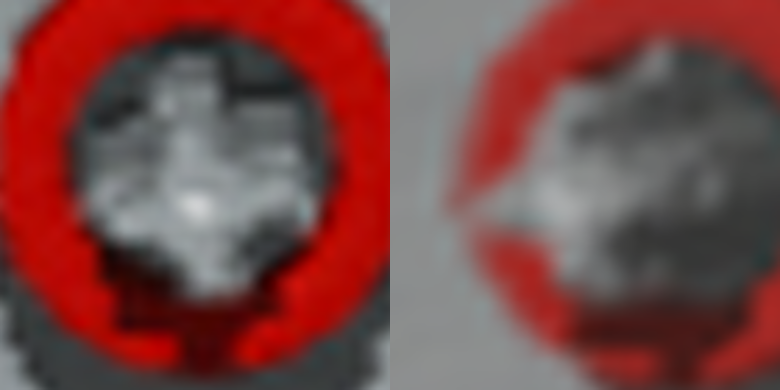

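The top crop shows the cross ribs about 7° from world x/y, inside the red ring (shaft near (471.4,-225.4)). I'm moving to above the grip now.

Emit:
send_rows --pt "0 -18.3 55.3 0" --pt "0 -18.3 55.3 0" --pt "0 -18.3 55.3 0" --pt "0 -18.3 55.3 0" --pt "0 -18.3 55.3 0" --pt "0 -18.3 55.3 0" --pt "0 -18.3 55.3 0" --pt "0 -18.3 55.3 0" --hand 1

```text
time: 1.3
tool_pos: [524.7, 254.2, 194.5]
tcp_rot: [1.419, 1.57, 1.165]
contact_force: [0.6, 0.4, 0.4]
grip_width: 91.4
```

Emit:
send_rows --pt "0 -18 55 0" --pt "0 -18 55 0" --pt "20 0 0 -8.6" --pt "20 0 0 -8.6" --pt "20 0 0 -8.6" --pt "20 0 0 -8.6" --pt "0 0 0 0" --pt "0 0 0 0"

```text
time: 2.3
tool_pos: [621.2, 193.1, 115.3]
tcp_rot: [-0.101, 1.57, 0.243]
contact_force: [-0.5, 0.3, 0.7]
grip_width: 91.8
```

```bash
python3 - <<'E'
from h import *
o=get_obs();M=R.from_euler('xyz',o['tcp_rot']).as_matrix();print(o['time'],o['tool_pos'],M.round(3),o['joint_positions'],o['contact_force'])
print(M.T@(np.array([621,192,22-19])-o['tool_pos']))
b=capture('top');a=capture('scene')
f=lambda i:cv2.resize(i,(400,400),interpolation=cv2.INTER_CUBIC)
cv2.imwrite('pics/z2.png',np.hstack([f(b['image'][150:250,130:230]),f(a['image'][190:290,310:410])])[:,:,::-1])
E
```

```text
2.3 [621.16189691 193.05309421 115.32665541] [[ 0.001 -0.337  0.941]
 [ 0.     0.941  0.337]
 [-1.    -0.     0.001]] [ 1.83568951e-01  6.35390880e-01  1.25874488e+00  6.86525292e-05
  1.24635712e+00 -1.73103619e+00] [-0.48148083  0.28389931  0.67286381]
[112.32613532  -0.92441212  -0.63049142]
```

View pics/z2.png

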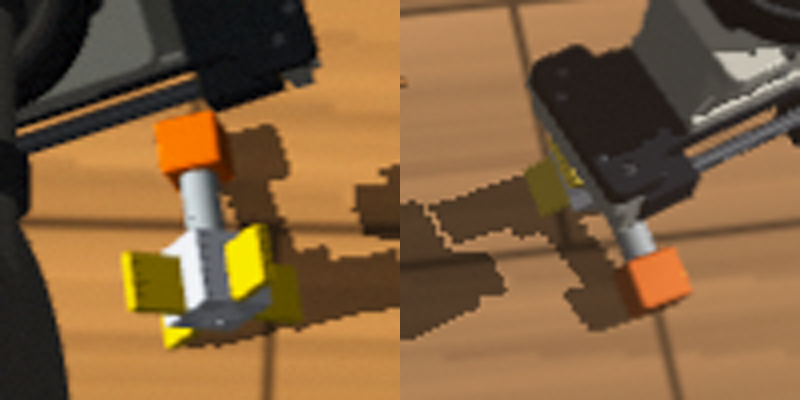

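Two crops: the orange grip lies midway under the open fingers (grip at (190,145) in the left crop), and the way down is clear. Descending and gripping.

Emit:
send_rows --pt "25 -1 -0.5 3" --pt "25 0 0 0" --pt "25 0 0 0" --pt "20 0 0 0" --pt "15 0 0 0" --pt "0 0 0 0" --pt "0 0 0 0"

```text
time: 3.28
tool_pos: [621.3, 192.0, 5.5]
tcp_rot: [-0.075, 1.569, 0.219]
contact_force: [0.3, 0.4, -0.4]
grip_width: 92.0
```

Emit:
send_rows --pt "0 0 0 0" --pt "0 0 0 0" --pt "0 0 0 0" --pt "0 0 0 0" --pt "0 0 0 0" --pt "0 0 0 0" --hand 0

```text
time: 4.03
tool_pos: [620.6, 191.8, 4.5]
tcp_rot: [1.696, 1.571, 1.99]
contact_force: [-0.4, -0.1, 0.2]
grip_width: 35.9
```

Emit:
send_rows --pt "0 0 0 0" --pt "0 0 0 0" --pt "0 0 0 0"

```text
time: 4.4
tool_pos: [620.6, 191.9, 4.5]
tcp_rot: [1.004, 1.571, 1.298]
contact_force: [-0.1, 0.1, -0.6]
grip_width: 6.3
```

```bash
python3 - <<'E'
from h import *
o=get_obs();print(o['time'],o['grip_width'])
b=capture('top');a=capture('scene')
f=lambda i:cv2.resize(i,(400,400),interpolation=cv2.INTER_CUBIC)
cv2.imwrite('pics/z3.png',np.hstack([f(b['image'][150:250,130:230]),f(a['image'][190:290,310:410])])[:,:,::-1])
E
```

```text
4.4 6.266619315954584
```

View pics/z3.png

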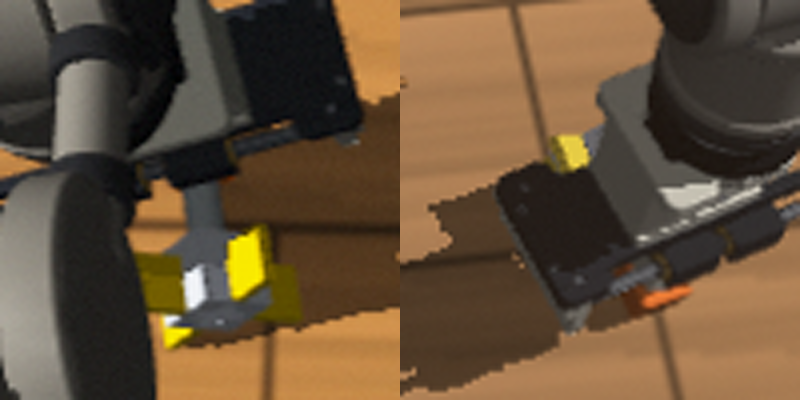

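The left crop shows the fingers over the neck/grip area with orange only peeping out at (228,168); in the right crop the orange shows at (655,297) in front of the fingers. So the pads missed it. I'll check this numerically.

```bash
python3 - <<'E'
from h import *
o=get_obs();b=capture('top');a=capture('scene')
for c,n,bx in((a,'scene',(340,210,400,290)),(b,'top',(150,165,220,240))):
    h=cv2.cvtColor(c['image'],cv2.COLOR_RGB2HSV);m=cv2.inRange(h,(4,190,60),(14,255,255))
    q=np.argwhere(m)[:,::-1];q=q[(q[:,0]>bx[0])&(q[:,0]<bx[2])&(q[:,1]>bx[1])&(q[:,1]<bx[3])]
    print(n,len(q),q.min(0),q.max(0),'tcp',proj(c,[o['tool_pos'],o['tool_pos']+[0,0,19]]))
for f in('s0','t0'):
    h=cv2.cvtColor(cv2.imread(f'pics/{f}.png'),cv2.COLOR_BGR2HSV);m=cv2.inRange(h,(4,190,60),(14,255,255))
    bx=(340,210,400,290) if f=='s0' else (150,165,220,240)
    q=np.argwhere(m)[:,::-1];q=q[(q[:,0]>bx[0])&(q[:,0]<bx[2])&(q[:,1]>bx[1])&(q[:,1]<bx[3])];print(f,len(q),q.min(0),q.max(0))
E
```

```text
scene 53 [365 256] [381 268] tcp [[371.857367   264.05236835]
 [373.46192094 260.16565582]]
top 5 [185 194] [188 195] tcp [[179.05851818 187.7925576 ]
 [176.79307104 186.29251903]]
s0 181 [364 252] [381 268]
t0 244 [168 177] [188 197]
```

```bash
python3 - <<'E'
from h import *
b=capture('top');a=capture('scene');o=get_obs();print(o['grip_width'],o['joint_positions'])
f=lambda i:cv2.resize(i,(400,600),interpolation=cv2.INTER_CUBIC)
cv2.imwrite('pics/z4.png',np.hstack([f(b['image'][130:250,130:210]),f(a['image'][180:300,335:415])])[:,:,::-1])
E
```

```text
0.3201478069495513 [ 1.81918479e-01  7.51558856e-01  1.36879968e+00  7.18559164e-05
  1.02118215e+00 -1.68315458e+00]
```

View pics/z4.png

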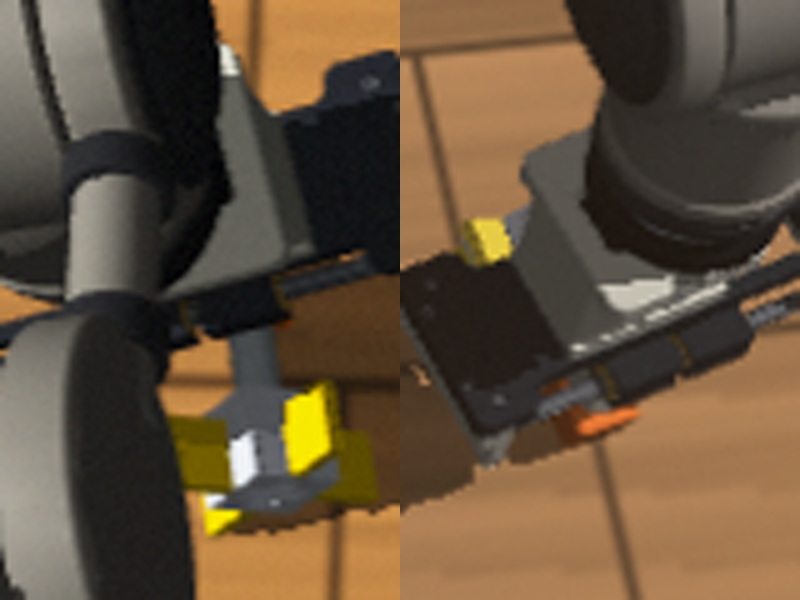

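The gripper shut fully (0.3 mm) and the rotor didn't move. I'll raise the shut fingers to see where the tips really are against the grip.

Emit:
send_rows --pt "-30 0 0 0" --pt "-30 0 0 0" --pt "0 0 0 0"

```text
time: 5.08
tool_pos: [622.4, 192.2, 67.2]
tcp_rot: [-0.1, 1.565, 0.194]
contact_force: [-0.3, -0.1, -0.7]
grip_width: 0.4
```

```bash
python3 - <<'E'
from h import *
b=capture('top');a=capture('scene');o=get_obs();print(o['grip_width'],o['tool_pos'],o['contact_force'])
A=[]
for c,(x,y) in((b,(130,130)),(a,(335,180))):
    im=cv2.resize(c['image'][y:y+120,x:x+80],(400,600),interpolation=cv2.INTER_CUBIC)
    for p,k in zip(proj(c,[o['tool_pos'],o['tool_pos']+[0,0,19]]),((0,255,0),(0,0,255))):
        cv2.circle(im,tuple(((p-[x,y])*5+2).astype(int).tolist()),5,k,1)
    A.append(im)
cv2.imwrite('pics/z5.png',np.hstack(A)[:,:,::-1])
E
```

```text
0.17041748310710625 [620.28401694 191.81494748  64.09159356] [ 0.05875167 -0.08018029 -0.34892732]
```

View pics/z5.png

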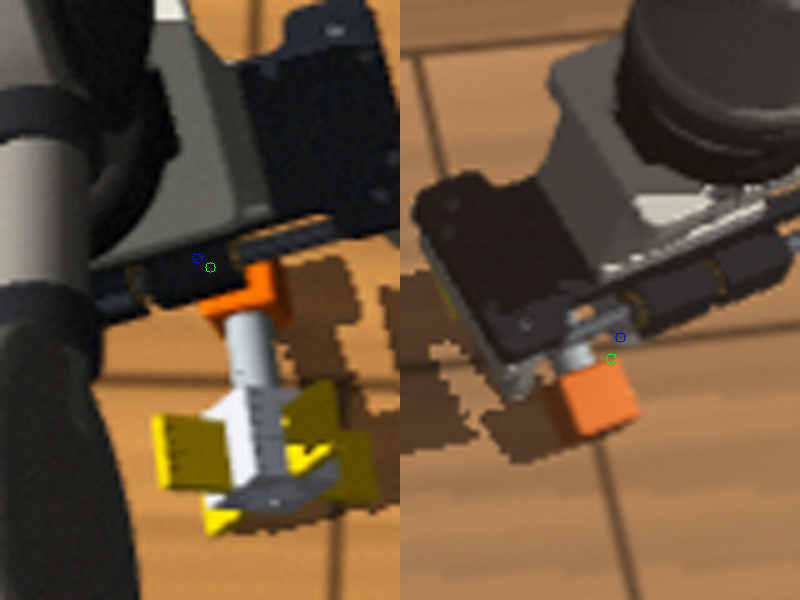

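Crops: the real fingertips (right crop about (625,335)) sit higher than the projected TCP (green, (611,358)), as if the tips were about 25 mm above the reported TCP. That would explain closing above the grip. I'll check by feeling gently downward with the shut fingers.

Emit:
send_rows --pt "30 0 0 0" --pt "28 0 0 0" --pt "0 0 0 0" --pt "2 0 0 0" --pt "2 0 0 0" --pt "0 0 0 0"

```text
time: 5.92
tool_pos: [620.3, 191.8, 2.9]
tcp_rot: [2.953, 1.57, -3.035]
contact_force: [-1.6, -0.2, 4.6]
grip_width: 0.3
```

Emit:
send_rows --pt "1.5 0 0 0" --pt "1.5 0 0 0" --pt "0 0 0 0"

```text
time: 6.3
tool_pos: [620.6, 191.9, 2.2]
tcp_rot: [-0.181, 1.57, 0.113]
contact_force: [-6.8, -1.5, 17.9]
grip_width: 0.5
```

Contact came at a reported z of about 3 mm, where the rotor's top surface should be at about 31 mm. So either the fingers are shorter than described or the arm sits higher. I'll compare the projected body corners with the last pictures.

Emit:
send_rows --pt "-30 0 0 0" --pt "-29 0 0 0" --pt "0 0 0 0" --hand 1

```text
time: 6.68
tool_pos: [622.1, 192.2, 60.8]
tcp_rot: [-0.092, 1.566, 0.202]
contact_force: [0.5, -0.8, 0.1]
grip_width: 25.7
```

```bash
python3 - <<'E'
from h import *
b=capture('top');a=capture('scene');o=get_obs();p=o['tool_pos'];M=R.from_euler('xyz',o['tcp_rot']).as_matrix();print(p,o['grip_width'])
A=[]
for c,(x,y) in((b,(110,110)),(a,(335,170))):
    im=cv2.resize(c['image'][y:y+120,x:x+80],(400,600),interpolation=cv2.INTER_CUBIC)
    q=lambda P:[tuple(((u-[x,y])*5+2).astype(int).tolist()) for u in proj(c,P)]
    for dz,k in((0,(0,255,0)),(29,(255,0,255))):
        B=[p+M@[-66,i,j]+[0,0,dz] for i,j in((95,37),(95,-37),(-95,-37),(-95,37))]
        F=[p+M@[0,i,j]+[0,0,dz] for i in(-65,-46,46,65) for j in (-9,9)]
        cv2.polylines(im,[np.array(q(B))],True,k,1)
        for z in q(F):cv2.circle(im,z,3,k,1)
    A.append(im)
cv2.imwrite('pics/z6.png',np.hstack(A)[:,:,::-1])
E
```

```text
[620.09357817 191.77049397  57.84108994] 33.83345326796916
```

View pics/z6.png

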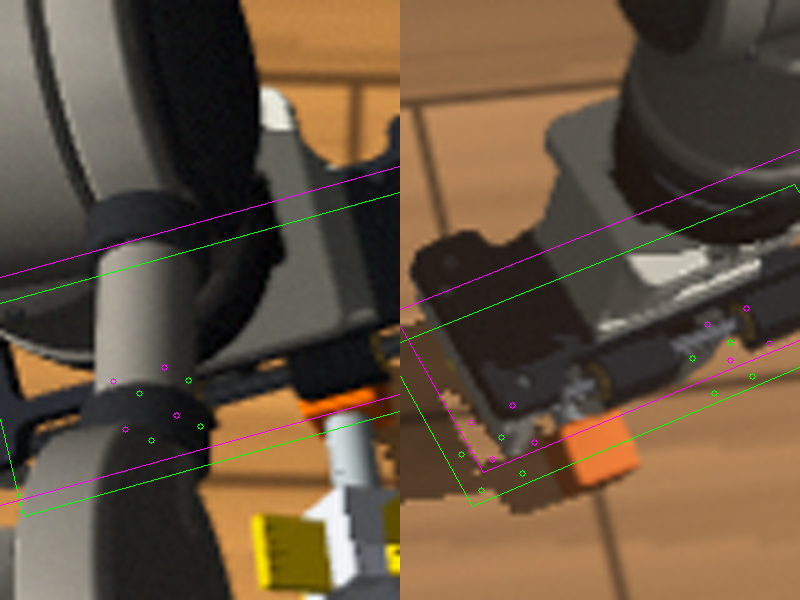

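The body outline and the tips agree with the gripper really being roughly 29 mm higher than reported. I'll descend open in small steps, guarded by force.

Emit:
send_rows --pt "0 0 0 0" --pt "0 0 0 0" --pt "0 0 0 0" --pt "0 0 0 0" --pt "0 0 0 0" --pt "25 0 0 0" --pt "25 0 0 0" --pt "0 0 0 0"

```text
time: 7.78
tool_pos: [619.0, 191.5, 6.6]
tcp_rot: [3.012, 1.567, -2.977]
contact_force: [-0.1, 0.3, -0.2]
grip_width: 91.7
```

Emit:
send_rows --pt "2 0 0 0" --pt "2 0 0 0" --pt "2 0 0 0" --pt "0 0 0 0"

```text
time: 8.28
tool_pos: [620.6, 191.9, 2.7]
tcp_rot: [0.152, 1.571, 0.446]
contact_force: [-0.2, 0.1, 0.1]
grip_width: 92.0
```

Emit:
send_rows --pt "1.5 0 0 0" --pt "1.5 0 0 0" --pt "0 0 0 0"

```text
time: 8.65
tool_pos: [620.5, 191.8, -0.7]
tcp_rot: [2.817, 1.57, 3.111]
contact_force: [0.3, -0.1, 0.1]
grip_width: 91.4
```

Emit:
send_rows --pt "2 0 0 0" --pt "2 0 0 0" --pt "2 0 0 0" --pt "0 0 0 0"

```text
time: 9.15
tool_pos: [620.4, 191.8, -6.7]
tcp_rot: [2.882, 1.57, -3.107]
contact_force: [0.1, 0.1, 0.3]
grip_width: 91.8
```

Emit:
send_rows --pt "2 0 0 0" --pt "2 0 0 0" --pt "2 0 0 0" --pt "0 0 0 0"

```text
time: 9.65
tool_pos: [620.4, 191.8, -12.7]
tcp_rot: [2.882, 1.57, -3.107]
contact_force: [0.4, -0.5, -0.0]
grip_width: 91.6
```

Emit:
send_rows --pt "2 0 0 0" --pt "2 0 0 0" --pt "2 0 0 0" --pt "0 0 0 0"

```text
time: 10.15
tool_pos: [620.4, 191.8, -18.7]
tcp_rot: [2.834, 1.57, 3.128]
contact_force: [-0.5, 0.2, 0.1]
grip_width: 92.1
```

Emit:
send_rows --pt "1.5 0 0 0" --pt "1.5 0 0 0" --pt "1.5 0 0 0" --pt "0 0 0 0"

```text
time: 10.65
tool_pos: [620.5, 191.8, -23.2]
tcp_rot: [2.758, 1.57, 3.052]
contact_force: [1.2, 1.0, -0.2]
grip_width: 92.1
```

Emit:
send_rows --pt "1 0 0 0" --pt "1 0 0 0" --pt "1 0 0 0" --pt "0 0 0 0"

```text
time: 11.15
tool_pos: [620.5, 191.8, -26.1]
tcp_rot: [2.63, 1.571, 2.924]
contact_force: [0.1, -0.8, -0.5]
grip_width: 92.2
```

Emit:
send_rows --pt "0 0 0 0" --pt "0 0 0 0" --pt "0 0 0 0" --pt "0 0 0 0" --pt "0 0 0 0" --pt "0 0 0 0" --pt "0 0 0 0" --pt "0 0 0 0" --hand 0

```text
time: 12.15
tool_pos: [620.6, 191.8, -26.0]
tcp_rot: [-1.047, 1.571, -0.752]
contact_force: [-0.6, -0.1, -0.7]
grip_width: 30.2
```

Gripped at 30.2 mm, so the tip offset is about +29 mm. Now I'll swing the rotor up in an arc about its fin edge.

Emit:
send_rows --pt "-8.1 0 -2.9 0" --pt "-8.1 0 -3.9 0" --pt "-11 0 -5.4 0" --pt "-10.1 0 -6.3 0" --pt "-9.2 0 -7.9 0" --pt "-8.2 0 -8.9 0" --pt "0 0 0 0"

```text
time: 13.02
tool_pos: [586.5, 181.6, 29.7]
tcp_rot: [-0.008, 1.57, 0.286]
contact_force: [0.6, -0.5, -3.6]
grip_width: 30.1
```

Emit:
send_rows --pt "-6.8 0 -10 0" --pt "-5.6 0 -10.7 0" --pt "-4.2 0 -11.4 0" --pt "-2.4 0 -11.8 0" --pt "0 0 0 0"

```text
time: 13.65
tool_pos: [543.9, 168.7, 48.0]
tcp_rot: [2.765, 1.57, 3.06]
contact_force: [-0.2, -0.8, -2.7]
grip_width: 29.7
```

```bash
python3 - <<'E'
from h import *
b=capture('top');a=capture('scene');o=get_obs();p=o['tool_pos'];print(p,o['grip_width'],o['contact_force'],o['joint_positions'])
A=[]
for c,(x,y) in((b,(120,140)),(a,(325,170))):
    A.append(cv2.resize(c['image'][y:y+100,x:x+100],(400,400),interpolation=cv2.INTER_CUBIC))
cv2.imwrite('pics/z7.png',np.hstack(A)[:,:,::-1])
E
```

```text
[544.98412794 168.90458235  47.85122319] 29.470862480193972 [-0.31827409  0.2702848  -2.66331532] [ 1.66173877e-01  5.75201409e-01  1.58448389e+00  1.09876033e-04
  9.81310635e-01 -1.69885338e+00]
```

View pics/z7.png

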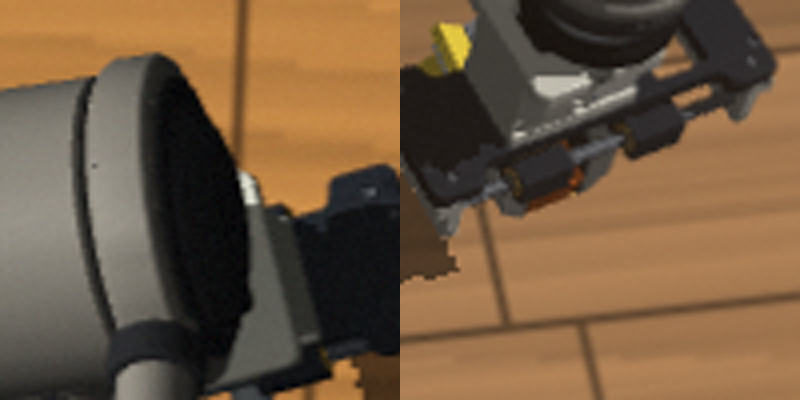

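```bash
python3 - <<'E'
from h import *
a=capture('scene');o=get_obs();print(o['moment'],o['contact_force'],o['tool_pos'])
h=cv2.cvtColor(a['image'],cv2.COLOR_RGB2HSV);m=cv2.inRange(h,(24,150,80),(34,255,255));m[:150]=0;m[250:]=0;m[:,:320]=0;m[:,420:]=0
n,_,s,c=cv2.connectedComponentsWithStats(m)
for i in range(1,n):
    if s[i,4]>8:print(s[i],c[i],[onz(a,c[i],z).round() for z in(10,40,80)])
print(proj(a,[[545,169,30],[545,169,80]]))
E
```

```text
[ 0.09412148 -0.21720864 -0.03795989] [ 0.74030593  0.01087969 -2.84248455] [545.14789902 168.90845352  47.74565203]
[333 176  10  12  74] [337.71621622 181.08108108] [array([401., 158.,  10.]), array([422., 150.,  40.]), array([448., 140.,  80.])]
[331 186   5   3  10] [332.8 187. ] [array([417., 143.,  10.]), array([436., 136.,  40.]), array([463., 126.,  80.])]
[[356.25432411 229.1083282 ]
 [359.88971276 217.36167058]]
```

The fin shows at the gripper's robot side, about 100 mm behind the grip and at its height, and the moment is 0.24 N m. So the rotor was lifted rigidly without pivoting in the pads. I'll lower it a little and loosen the grip step by step, so that gravity can swing the heavy end down.

Emit:
send_rows --pt "10 0 15 0" --pt "10 0 15 0" --pt "10 0 10 0" --pt "0 0 0 0" --hand 0.3

```text
time: 14.3
tool_pos: [583.0, 180.5, 16.0]
tcp_rot: [2.984, 1.569, -3.005]
contact_force: [-0.3, -0.3, -3.5]
grip_width: 30.0
```

Emit:
send_rows --pt "0 0 0 0" --pt "0 0 0 0" --hand 0.315

```text
time: 14.55
tool_pos: [583.0, 180.5, 18.1]
tcp_rot: [0.094, 1.57, 0.388]
contact_force: [0.2, -0.1, -2.2]
grip_width: 30.0
```

```bash
python3 - <<'E'
from h import *
o=get_obs();print(o['moment'],o['contact_force'],o['tool_pos'],o['grip_width'])
E
```

```text
[ 0.08214172 -0.19547033  0.04299196] [ 0.23011589 -0.13254949 -2.24387211] [583.0008542  180.4754029   18.14534377] 29.963931131945703
```

Emit:
send_rows --pt "0 0 0 0" --pt "0 0 0 0" --hand 0.321

```text
time: 14.8
tool_pos: [583.1, 180.5, 18.1]
tcp_rot: [0.019, 1.57, 0.313]
contact_force: [0.4, -0.3, -2.6]
grip_width: 29.6
```

Emit:
send_rows --pt "0 0 0 0" --pt "0 0 0 0" --hand 0.324

```text
time: 15.05
tool_pos: [583.0, 180.5, 17.8]
tcp_rot: [0.991, 1.571, 1.285]
contact_force: [-1.0, -0.1, -2.8]
grip_width: 29.7
```

```bash
cat > st.py <<'E'
from h import *
o=get_obs();print(o['time'],o['moment'].round(3),o['contact_force'].round(1),o['tool_pos'].round(1),o['grip_width'])
a=capture('scene')
h=cv2.cvtColor(a['image'],cv2.COLOR_RGB2HSV);p=proj(a,[o['tool_pos']+[0,0,45]])[0];print('grip px',p.round(1))
for nm,lo,hi in(('Y',(24,150,60),(34,255,255)),('O',(4,190,60),(14,255,255))):
    m=cv2.inRange(h,lo,hi);n,_,s,c=cv2.connectedComponentsWithStats(m)
    for i in range(1,n):
        if s[i,4]>8 and np.hypot(*(c[i]-p))<90:print(nm,s[i],c[i].round(1))
E
python3 st.py
```

```text
15.05 [ 0.069 -0.133 -0.012] [-1.  -0.1 -2.8] [583.  180.5  17.8] 29.729772769130467
grip px [367.7 236.5]
Y [336 206  10   8  46] [341.  209.3]
O [364 240  12   7  27] [370.  243.3]
```

The moment is falling (0.21 → 0.15 N m), so the rotor is starting to pivot. I'll hold the light grip.

Emit:
send_rows --pt "0 0 0 0" --pt "0 0 0 0" --pt "0 0 0 0"

```text
time: 15.48
tool_pos: [583.1, 180.5, 17.8]
tcp_rot: [1.477, 1.571, 1.771]
contact_force: [-0.3, -0.0, -1.7]
grip_width: 29.8
```

```bash
python3 st.py
```

```text
15.475 [0.059 0.053 0.036] [-0.3 -0.  -1.7] [583.1 180.5  17.8] 29.758738799159392
grip px [367.7 236.5]
Y [335 208  10   6  26] [339.6 210.6]
O [365 240  11   8  31] [370.2 243.6]
```

The hub end has swung down onto the table (moment about 0). Raising along the arc with the light grip.

Emit:
send_rows --pt "-5 0 -6 0" --pt "-5 0 -6.5 0" --pt "-5 0 -7.5 0" --pt "-4 0 -8 0" --pt "-4 0 -8 0" --pt "0 0 0 0"

```text
time: 16.27
tool_pos: [548.2, 169.9, 41.2]
tcp_rot: [0.07, 1.57, 0.364]
contact_force: [-0.3, 0.1, -3.1]
grip_width: 30.0
```

```bash
python3 st.py
```

```text
16.275 [ 0.072 -0.146  0.009] [-0.3  0.1 -3.1] [548.2 169.9  41.2] 30.023456852162482
grip px [361.1 217.1]
O [358 218  13  10  68] [364.4 223.3]
```

Emit:
send_rows --pt "0 0 0 0" --pt "0 0 0 0" --pt "0 0 0 0" --hand 0.325

```text
time: 16.7
tool_pos: [549.2, 170.2, 41.0]
tcp_rot: [-0.026, 1.57, 0.268]
contact_force: [1.4, 0.5, 0.4]
grip_width: 30.1
```

```bash
python3 st.py
```

```text
16.7 [ 0.118 -0.317  0.012] [1.4 0.5 0.4] [549.2 170.2  41. ] 30.137197881685058
grip px [361.3 217.6]
O [358 218  13  11  70] [364.7 223.7]
```

Emit:
send_rows --pt "0 0 0 0" --pt "0 0 0 0"

```text
time: 17.0
tool_pos: [549.0, 170.1, 41.0]
tcp_rot: [-0.035, 1.57, 0.259]
contact_force: [1.0, 0.7, 1.6]
grip_width: 30.2
```

```bash
python3 st.py; python3 - <<'E'
from h import *
a=capture('scene');b=capture('top')
i=[cv2.resize(c['image'][y:y+100,x:x+100],(400,400),interpolation=cv2.INTER_CUBIC) for c,x,y in((a,310,160),(b,130,150))]
cv2.imwrite('pics/z8.png',np.hstack(i)[:,:,::-1])
E
```

```text
17.0 [ 0.132 -0.343 -0.017] [1.  0.7 1.6] [549.  170.1  41. ] 30.176831153943002
grip px [361.3 217.5]
O [358 217  13  12  73] [364.7 223.5]
```

View pics/z8.png

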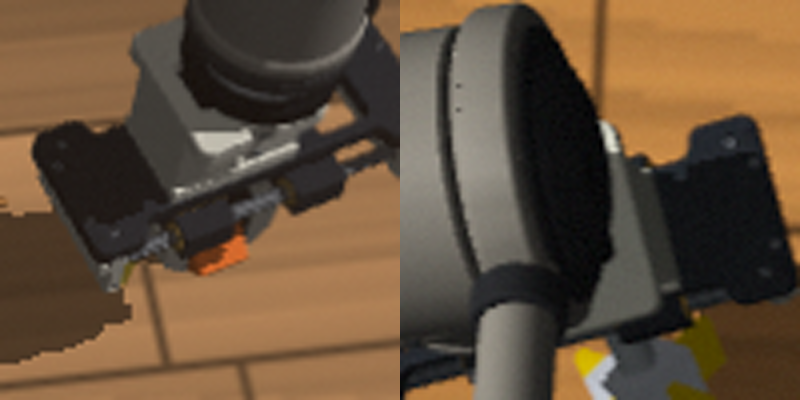

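The top crop shows the hub (px about (190,246)) about 44 mm behind the grip and lower, so the tilt is about 40°. I'll follow the arc further, then let it stand up.

Emit:
send_rows --pt "-3 0 -7 0" --pt "-3 0 -7 0" --pt "-1 0 -7 0" --pt "0 0 -7 0" --pt "0 0 0 0"

```text
time: 17.77
tool_pos: [521.4, 161.8, 48.3]
tcp_rot: [-0.452, 1.571, -0.157]
contact_force: [0.4, -0.5, 5.7]
grip_width: 30.4
```

```bash
python3 st.py
```

```text
17.775 [-0.08   0.262  0.03 ] [ 0.4 -0.5  5.7] [521.4 161.8  48.3] 30.360742681027112
grip px [355.2 204.9]
Y [357 215   6   3  11] [359.9 215.9]
Y [338 216   6  12  22] [340.2 222.1]
O [352 204  14  11  77] [358.8 210.2]
```

Emit:
send_rows --pt "0 0 -4 0" --pt "0 0 0 0" --pt "0 0 0 0" --pt "0 0 0 0" --pt "0 0 0 0" --pt "0 0 0 0" --pt "0 0 0 0" --pt "0 0 0 0" --hand 0.6

```text
time: 18.82
tool_pos: [518.0, 160.8, 47.7]
tcp_rot: [0.607, 1.571, 0.901]
contact_force: [-1.5, 0.3, 0.1]
grip_width: 54.9
```

```bash
python3 st.py
```

```text
18.825 [0.074 0.082 0.007] [-1.5  0.3  0.1] [518.  160.8  47.7] 54.85516499346547
grip px [354.4 203.7]
Y [352 208   8   5  21] [355.6 209.6]
```

Emit:
send_rows --pt "-50 0 0 0" --pt "-50 0 0 0" --pt "-20 -40 0 0" --pt "0 -60 0 0" --pt "0 -60 0 0" --pt "0 -40 0 0" --pt "0 0 0 0" --hand 1

```text
time: 19.75
tool_pos: [576.4, -33.5, 167.4]
tcp_rot: [-1.861, 1.57, -1.571]
contact_force: [-0.1, 0.0, -0.7]
grip_width: 91.7
```

```bash
python3 - <<'E'
from h import *
a=capture('scene');b=capture('top')
for c,k in((a,'s'),(b,'t')):
    h=cv2.cvtColor(c['image'],cv2.COLOR_RGB2HSV)
    for nm,lo,hi in(('Y',(24,150,60),(34,255,255)),('O',(4,190,60),(14,255,255))):
        m=cv2.inRange(h,lo,hi);n,_,s,q=cv2.connectedComponentsWithStats(m)
        for i in range(1,n):
            if s[i,4]>8:print(k,nm,s[i],q[i].round(1),onz(c,q[i],100 if nm=='O' else 28).round())
# orange top face min-area rect in the top view, corners cast at z=100
i=[cv2.resize(c['image'][y:y+100,x:x+100],(400,400),interpolation=cv2.INTER_CUBIC) for c,x,y in((a,300,150),(b,130,180))]
cv2.imwrite('pics/z9.png',np.hstack(i)[:,:,::-1])
E
```

```text
s Y [349 206  11   6  23] [353.9 208.4] [491. 175.  28.]
s Y [335 211   5  10  28] [336.8 215.6] [505. 133.  28.]
s O [336 180  18  20 226] [344.8 188.8] [483. 146. 100.]
t Y [176 249  11   6  35] [180.3 251.7] [495. 178.  28.]
t O [179 253  16  19 148] [184.9 260.2] [479. 153. 100.]
```

```bash
python3 - <<'E'
from h import *
a=capture('scene');b=capture('top')
for c,box in((b,(165,240,210,285)),(a,(325,170,365,205))):
    x,y,X,Y=box;im=c['image'][y:Y,x:X];h=cv2.cvtColor(im,cv2.COLOR_RGB2HSV)
    m=cv2.inRange(h,(4,170,50),(14,255,255));v=h[...,2][m>0];t,_=cv2.threshold(v.reshape(-1,1),0,255,cv2.THRESH_OTSU)
    print(t,np.percentile(v,[5,25,50,75,95]))
    for w in(m,m&(h[...,2]>t).astype(np.uint8)*255):
        cs=max(cv2.findContours(w,cv2.RETR_EXTERNAL,cv2.CHAIN_APPROX_NONE)[0],key=cv2.contourArea)
        r=cv2.minAreaRect(cs);k=cv2.boxPoints(r)+[x,y]
        W=np.array([onz(c,p,100)[:2] for p in k]);print(W.round(1).tolist(),W.mean(0).round(1),np.linalg.norm(np.diff(W,axis=0),axis=1).round(1),np.degrees(np.arctan2(*(W[1]-W[0])[::-1]))%90)
        q=np.argwhere(w)[:,::-1].mean(0)+[x,y];print(' cent',onz(c,q,100).round(1))
    print('\n'.join(' '.join('%3d'%z if g else ' . ' for z,g in zip(hr,mr)) for hr,mr in zip(h[...,2][8:36,8:34],m[8:36,8:34])))
E
```

```text
211.0 [182. 215. 234. 236. 237.]
[[472.3, 172.0], [500.5, 156.0], [492.0, 141.2], [463.9, 157.2]] [482.2 156.6] [32.4 17.1 32.4] 60.44847954607849
 cent [480.7 154.8 100. ]
[[472.9, 170.0], [497.7, 155.9], [490.4, 143.2], [465.6, 157.3]] [481.7 156.6] [28.6 14.6 28.5] 60.439790266927034
 cent [480.5 155.3 100. ]
 .   .   .   .   .   .   .   .   .   .   .   .   .   .   .   .   .   .   .   .   .   .   .   .   .   . 
 .   .   .   .   .   .   .   .   .   .   .   .   .   .   .   .   .   .   .   .   .   .   .   .   .   . 
 .   .   .   .   .   .   .   .   .   .   .   .   .   .   .   .   .   .   .   .   .   .   .   .   .   . 
 .   .   .   .   .   .   .   .   .   .   .   .   .   .   .   .   .   .   .   .   .   .   .   .   .   . 
 .   .   .   .   .   .   .   .   .   .   .   .   .   .   .   .   .   .   .   .   .   .   .   .   .   . 
 .   .   .   .   .   .   .   .   .   .   .   .   .   .   .  114 173 202 207 194  .   .   .   .   .   . 
 .   .   .   .   .   .   .   .   .   .   .   .   .  195 203 209 225 232 215  .   .   .   .   .   .   . 
 .   .   .   .   .   .   .   .   .   .   .  214 226 231 23
[... 4546 characters left out ...]
   .   82 104 109 107  .   .   .   .   .   .   .   .   .   .   .   .   .   . 
 .   .   .   .   .   .   .   .   90 120  .   .   .   .   .   .   .   .   .   .   .   .   .   .   .   . 
 .   .   .   .   .   .   .   .   .   .   .   .   .   .   .   .   .   .   .   .   .   .   .   .   .   . 
 .   .   .   .   .   .   .   .   .   .   .   .   .   .   .   .   .   .   .   .   .   .   .   .   .   . 
 .   .   .   .   .   .   .   .   .   .   .   .   .   .   .   .   .   .   .   .   .   .   .   .   .   . 
 .   .   .   .   .   .   .   .   .   .   .   .   .   .   .   .   .   .   .   .   .   .   .   .   .   . 
 .   .   .   .   .   .   .   .   .   .   .   .   .   .   .   .   .   .   .   .   .   .   .   .   .   .
```

The rotor is standing: the top face at z=100 shows as a clean 28×29 mm square centred at (476,149), with faces at 23.5°. Now the regrasp.

Emit:
send_rows --pt "0 50.8 -10.9 0" --pt "0 50.8 -10.9 0" --pt "0 50.8 -10.9 0" --pt "0 50.8 -10.9 0" --pt "0 0 0 -6.8" --pt "0 0 0 0" --pt "0 0 0 0"

```text
time: 20.82
tool_pos: [475.3, 151.4, 167.8]
tcp_rot: [0.083, 1.571, 0.494]
contact_force: [-0.4, -0.4, 0.3]
grip_width: 91.8
```

```bash
python3 - <<'E'
from h import *
o=get_obs();M=R.from_euler('xyz',o['tcp_rot']).as_matrix();print(o['tool_pos'],M.round(3).tolist(),(M.T@(np.array([476.4,148.6,38])-o['tool_pos'])).round(1))
E
```

```text
[475.28074438 151.39600714 167.81760549] [[0.0, -0.4, 0.917], [0.0, 0.917, 0.4], [-1.0, 0.0, 0.0]] [ 1.298e+02 -3.000e+00 -1.000e-01]
```

Emit:
send_rows --pt "40 -3 0 0" --pt "40 0 0 0" --pt "20 0 0 0" --pt "15 0 0 0" --pt "12 0 0 0" --pt "0 0 0 0"

```text
time: 21.58
tool_pos: [476.3, 148.3, 40.3]
tcp_rot: [2.819, 1.57, -3.052]
contact_force: [-0.0, -0.4, -0.3]
grip_width: 91.6
```

Emit:
send_rows --pt "0 0 0 0" --pt "0 0 0 0" --pt "0 0 0 0" --pt "0 0 0 0" --pt "0 0 0 0" --pt "0 0 0 0" --pt "0 0 0 0" --pt "0 0 0 0" --hand 0

```text
time: 22.58
tool_pos: [476.6, 148.4, 40.7]
tcp_rot: [0.823, 1.571, 1.236]
contact_force: [0.1, 0.8, -1.1]
grip_width: 31.3
```

Emit:
send_rows --pt "0 0 0 0" --pt "-5 0 0 0" --pt "-20 0 0 0" --pt "-40 0 0 0" --pt "-40 0 0 0" --pt "-30 0 0 0" --pt "0 0 0 0"

```text
time: 23.45
tool_pos: [477.7, 148.6, 177.6]
tcp_rot: [-0.255, 1.566, 0.158]
contact_force: [0.0, -0.3, -4.0]
grip_width: 30.8
```

```bash
python3 - <<'E'
from h import *
o=get_obs();print(o['tool_pos'],o['contact_force'],o['grip_width'],o['moment'])
b=capture('top')
g0=cv2.cvtColor(cv2.imread('pics/t0.png'),cv2.COLOR_BGR2GRAY).astype(np.float32)
hs=cv2.cvtColor(cv2.imread('pics/t0.png'),cv2.COLOR_BGR2HSV)
# collar: fit ellipse to outer contour of red (any brightness)
m=cv2.inRange(hs,(0,150,40),(4,255,255))|cv2.inRange(hs,(176,150,40),(180,255,255));m[:240]=0;m[300:]=0;m[:,:370]=0;m[:,430:]=0
cs=max(cv2.findContours(m,cv2.RETR_EXTERNAL,cv2.CHAIN_APPROX_NONE)[0],key=cv2.contourArea);e=cv2.fitEllipse(cs);print('ell',e,onz(b,e[0],87).round(1))
t=np.radians(np.arange(0,360,3))
for cx,cy in((471.4,-225.4),(471.4,-223.4),(471.4,-227),(473,-225.4),(469.5,-225.4)):
  for r,z in((8,104),(9.5,102)):
    P=np.c_[cx+r*np.cos(t),cy+r*np.sin(t),np.full(len(t),z)];uv=proj(b,P).astype(np.float32)
    v=cv2.remap(g0,uv[:,:1],uv[:,1:],cv2.INTER_LINEAR)[:,0]
    F=np.fft.fft(v-v.mean());print(cx,cy,r,'ang4',(-np.degrees(np.angle(F[4]))/4)%90,'amp4',abs(F[4]).round(),'amp1,2',abs(F[1]).round(),abs(F[2]).round())
E
```

```text
[477.66956316 148.61019225 177.57182629] [ 0.04701883 -0.28315694 -4.01250254] 30.838326895049516 [0.08465989 0.01597131 0.01936855]
ell ((402.3514709472656, 269.87890625), (25.98921012878418, 27.316848754882812), 115.65707397460938) [ 471.7 -225.4   87. ]
471.4 -225.4 8 ang4 9.656666 amp4 1895.0 amp1,2 732.0 481.0
471.4 -225.4 9.5 ang4 10.100911 amp4 2049.0 amp1,2 1140.0 760.0
471.4 -223.4 8 ang4 8.206558 amp4 1104.0 amp1,2 673.0 153.0
471.4 -223.4 9.5 ang4 8.489773 amp4 1732.0 amp1,2 321.0 560.0
471.4 -227 8 ang4 10.915191 amp4 1659.0 amp1,2 1946.0 638.0
471.4 -227 9.5 ang4 8.513717 amp4 1365.0 amp1,2 2217.0 897.0
473 -225.4 8 ang4 10.009304 amp4 1771.0 amp1,2 686.0 487.0
473 -225.4 9.5 ang4 8.99755 amp4 1857.0 amp1,2 861.0 512.0
469.5 -225.4 8 ang4 8.622672 amp4 995.0 amp1,2 1614.0 1316.0
469.5 -225.4 9.5 ang4 9.692479 amp4 1395.0 amp1,2 2023.0 970.0
```

Emit:
send_rows --pt "0 -42.6 -19.3 0" --pt "0 -42.6 -19.3 0" --pt "0 -42.6 -19.3 0" --pt "0 -42.6 -19.3 0" --pt "0 -42.6 -19.3 0" --pt "0 -42.6 -19.3 0" --pt "0 -42.6 -19.3 0" --pt "0 -42.6 -19.3 0"

```text
time: 24.5
tool_pos: [470.6, -226.5, 173.3]
tcp_rot: [2.076, 1.567, 2.489]
contact_force: [1.8, -0.9, -4.6]
grip_width: 30.1
```

Emit:
send_rows --pt "0 0 0 9.8" --pt "0 0 0 9.8" --pt "0 0 0 9.8" --pt "0 0 0 9.8" --pt "0 0 0 9.8" --pt "0 0 0 9.8" --pt "0 0 0 0" --pt "0 0 0 0"

```text
time: 25.5
tool_pos: [471.4, -225.4, 174.5]
tcp_rot: [-3.14, 1.569, 2.533]
contact_force: [-0.1, 0.2, -3.3]
grip_width: 29.9
```

```bash
python3 - <<'E'
from h import *
o=get_obs();M=R.from_euler('xyz',o['tcp_rot']).as_matrix();print(o['tool_pos'],'az',np.degrees(np.arctan2(M[1,1],M[0,1])),(M.T@(np.array([471.6,-225.4,150])-o['tool_pos'])).round(1),o['moment'],o['contact_force'],o['grip_width'])
a=capture('scene');b=capture('top')
i=[cv2.resize(c['image'][y:y+100,x:x+100],(400,400),interpolation=cv2.INTER_CUBIC) for c,x,y in((a,120,130),(b,360,220))]
cv2.imwrite('pics/z10.png',np.hstack(i)[:,:,::-1])
for c,k in((a,'s'),(b,'t')):
    h=cv2.cvtColor(c['image'],cv2.COLOR_RGB2HSV)
    for nm,lo,hi in(('Y',(24,150,60),(34,255,255)),('O',(4,190,60),(14,255,255)),('R',(0,150,40),(3,255,255))):
        m=cv2.inRange(h,lo,hi);n,_,s,q=cv2.connectedComponentsWithStats(m)
        for j in range(1,n):
            if s[j,4]>8:print(k,nm,s[j],q[j].round(1))
E
```

```text
[ 471.35032015 -225.36825652  174.52135989] az 55.04784301222192 [24.5  0.1  0.3] [ 0.02045649 -0.01013915  0.01835681] [-0.14776592  0.24641582 -3.32820677] 29.91965402135453
s Y [173 181  14  11  99] [179.4 186. ]
s Y [142 188  14  11 105] [148.5 192.9]
s Y [165 193   6  18  43] [167.1 200.9]
s O [149 166   8   7  16] [151.8 169.6]
s R [204 167   5   7  19] [206.1 169.7]
s R [159 198  22  18 157] [170.8 208.4]
t Y [406 242   8  14  78] [409.1 247.5]
t Y [384 270  14   6  54] [391.  272.7]
t Y [413 286  10  13  88] [417.8 292. ]
t Y [245 332   4  10  10] [246.5 336.5]
t R [389 265   6   5  21] [391.  267.4]
t R [391 276  15   8  57] [397.6 279.5]
t R [350 327   7  11  45] [353.  332.2]
```

View pics/z10.png

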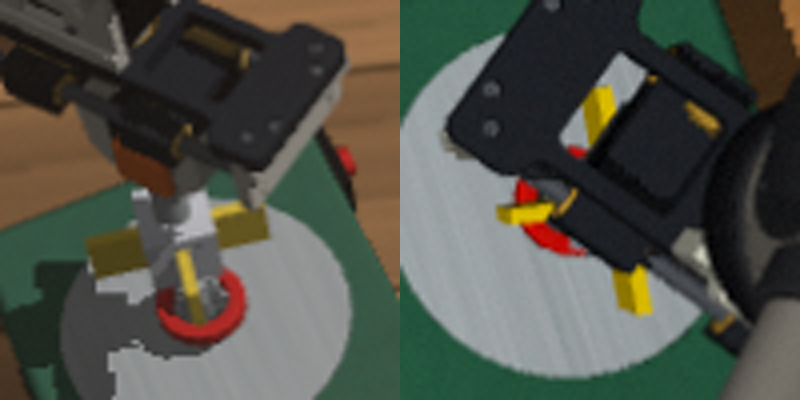

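Scene crop: the rotor hangs upright just above the red collar and shaft; top crop: three fins (tips near px (409,242), (419,298), (384,272)) around the ring. Checking the axis and angle from the fin tips.

```bash
python3 - <<'E'
from h import *
b=capture('top');a=capture('scene')
h=cv2.cvtColor(b['image'],cv2.COLOR_RGB2HSV);m=cv2.inRange(h,(22,140,50),(36,255,255))
n,l,s,q=cv2.connectedComponentsWithStats(m)
T=[]
for j in range(1,n):
    if s[j,4]>40 and s[j,0]>370:
        p=np.argwhere(l==j)[:,::-1]
        W=np.array([onz(b,u,162)[:2] for u in p]);r=np.linalg.norm(W-[471.6,-225.4],axis=1)
        d=W[np.argsort(r)[-10:]].mean(0);v=np.linalg.svd(W-W.mean(0))[2][0]
        bright=h[...,2][l==j]
        print(q[j].round(1),'tip',d.round(1),'r',r.max().round(1),'ang of tip',np.degrees(np.arctan2(*(d-[471.6,-225.4])[::-1])).round(1),'pca',(np.degrees(np.arctan2(v[1],v[0]))%90).round(1),np.percentile(bright,[10,50,90]))
E
```

```text
[409.3 247.4] tip [ 516.7 -217.8] r 46.9 ang of tip 9.6 pca 78.9 [129. 144. 215.]
[391.7 272.5] tip [ 467.3 -180.9] r 46.6 ang of tip 95.6 pca 11.0 [111.  191.5 216. ]
[417.8 292.1] tip [ 431.6 -233.4] r 42.3 ang of tip -168.7 pca 19.0 [138.1 170.5 214. ]
```

Emit:
send_rows --pt "12 0 0 0" --pt "12 0 0 0" --pt "3 0 0 0" --pt "2 0 0 0" --pt "2 0 0 0" --pt "0 0 0 0"

```text
time: 26.45
tool_pos: [471.7, -225.8, 144.7]
tcp_rot: [-2.359, 1.57, -2.972]
contact_force: [-0.6, -0.9, -3.5]
grip_width: 29.7
```

Emit:
send_rows --pt "2 0 0 0" --pt "2 0 0 0" --pt "2 0 0 0" --pt "0 0 0 0"

```text
time: 26.95
tool_pos: [472.4, -226.1, 139.8]
tcp_rot: [0.021, 1.568, -0.593]
contact_force: [-0.7, -0.2, -2.4]
grip_width: 29.5
```

Emit:
send_rows --pt "2 0 0 0" --pt "2 0 0 0" --pt "1 0 0 0" --pt "0 0 0 0" --pt "0 0 0 0"

```text
time: 27.58
tool_pos: [471.8, -225.6, 133.2]
tcp_rot: [2.883, 1.57, 2.27]
contact_force: [-0.4, 0.3, -3.9]
grip_width: 29.6
```

```bash
python3 - <<'E'
from h import *
o=get_obs();M=R.from_euler('xyz',o['tcp_rot']).as_matrix();print(o['tool_pos'],'az',np.degrees(np.arctan2(M[1,1],M[0,1])),M[:,0].round(3),o['moment'].round(2),o['contact_force'].round(1),o['grip_width'])
E
```

```text
[ 471.8022607 -225.5564874  133.24999  ] az 54.85786083341983 [-0.     0.001 -1.   ] [-0.05  0.03  0.03] [-0.4  0.3 -3.9] 29.59967458841484
```

Emit:
send_rows --pt "2 0 0 0" --pt "2 0 0 0" --pt "2 0 0 0" --pt "2 0 0 0" --pt "0 0 0 0" --pt "0 0 0 0"

```text
time: 28.32
tool_pos: [471.9, -225.7, 126.0]
tcp_rot: [0.262, 1.57, -0.351]
contact_force: [-1.8, 0.8, 2.2]
grip_width: 29.5
```

Emit:
send_rows --pt "2 0 0 0" --pt "2 0 0 0" --pt "2 0 0 0" --pt "1 0 0 0" --pt "0 0 0 0" --pt "0 0 0 0"

```text
time: 29.08
tool_pos: [472.0, -225.7, 118.9]
tcp_rot: [0.316, 1.57, -0.297]
contact_force: [-2.6, 2.0, 6.5]
grip_width: 30.1
```

Emit:
send_rows --pt "1 0 0 0" --pt "1 0 0 0" --pt "1 0 0 0" --pt "0 0 0 0" --pt "0 0 0 0"

```text
time: 29.7
tool_pos: [472.3, -226.0, 117.7]
tcp_rot: [0.008, 1.568, -0.605]
contact_force: [-6.4, 2.6, 19.0]
grip_width: 29.5
```

The force jumps to 19 N, well above the spring's roughly 7 N net, so the collar is on its stop. One settling check, then I'll hand in.

Emit:
send_rows --pt "0 0 0 0" --pt "0 0 0 0" --pt "0 0 0 0" --pt "0 0 0 0"

```text
time: 30.2
tool_pos: [472.3, -226.0, 117.7]
tcp_rot: [-0.006, 1.568, -0.619]
contact_force: [-5.5, 3.0, 18.2]
grip_width: 29.4
```

```bash
python3 - <<'E'
from h import *
o=get_obs();M=R.from_euler('xyz',o['tcp_rot']).as_matrix();print(o['tool_pos'],'az',np.degrees(np.arctan2(M[1,1],M[0,1])),o['moment'].round(2),o['contact_force'].round(1),o['grip_width'],abs(o['dq']).max())
b=capture('top');h=cv2.cvtColor(b['image'],cv2.COLOR_RGB2HSV);m=cv2.inRange(h,(22,140,50),(36,255,255))
n,l,s,q=cv2.connectedComponentsWithStats(m)
c=np.array([471.6,-225.4])
for j in range(1,n):
    if s[j,4]>20 and s[j,0]>370:
        for z in(105,):
            W=np.array([onz(b,u,z)[:2] for u in np.argwhere(l==j)[:,::-1]]);r=np.linalg.norm(W-c,axis=1);d=W[np.argsort(r)[-10:]].mean(0)
            print(q[j].round(1),z,d.round(1),r.max().round(1),np.degrees(np.arctan2(*(d-c)[::-1])).round(1))
E
```

```text
[ 472.28992829 -225.97998705  117.74479742] az 54.86505737569835 [ 0.64  1.17 -0.07] [-5.5  3.  18.2] 29.398496168449054 0.0027001141417172703
[399.1 248.3] 105 [ 515.1 -214.1] 46.8 14.6
[382.4 272.9] 105 [ 465.4 -180. ] 48.1 97.8
[407.4 289.6] 105 [ 430.  -232.2] 43.8 -170.7
```

```bash
python3 -c "
from plant import close_job;print(close_job())"
```

```text
the job is handed in; nothing more can be done
None
```

I stood the rotor up, meshed it on the shaft, and pressed the collar down onto its stop. I handed the job in at about 30 s with the gripper still holding it; the job reports no verdict.

**What happened on the way**
- **First grasp:** it closed above the grip because the real fingertips sit about 29 mm higher than the reported TCP. I found this from the pictures and by feeling for contact, and allowed for it from then on.
- **Standing it up:** the first lift carried the rotor rigidly without tilting it. I loosened the grip until the heavy end swung down, followed the arc, and let it fall upright. Its top face then measured about 28 × 29 mm at 100 mm height, so it was standing.
- **Fitting:** I regrasped it, moved it over the shaft, turned it to about 55° to match the measured cross, and slid it down. There was no resistance until it met the collar.

**Last checks**
- **Collar:** upward force rose to about 18 N, against about 7 N from the spring alone, so it is on its stop. The reported height of 117.7 mm also fits full travel.
- **Grip and stillness:** finger opening was 29.4 mm on the 30 mm grip, and the arm was at rest.
- **Alignment:** jaw angle was 54.9° against about 54.5° measured for the shaft. The fin tips read a few degrees further round, about 12° against 9.5° for the ribs, which I put down to the fin sides showing in the mask.
- **Position:** TCP was within about 1 mm of the measured shaft axis.
- **Side load:** about 6 N and 1.3 N m remained at the wrist, so the fit is slightly strained sideways.
- **Not checked:** I did not re-measure the jar or the ear at the end. The planned path kept clear of both, and I saw no unexpected contact forces.

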